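Seat the slicing disc on its drive base

TASK

The slicing disc has been laid on the drive base of the food processor, but its notch is not over the drive pin, so it stands proud of the base. Push it round by one of its studs with the closed fingertips until the notch in its rim is over the pin, then press it down by the middle of its hub until it is fully home, level and flush with the rim of the base, and take the hand away. Do not grip, lift or force the disc, and leave everything else on the worktop alone.

Things in the scene. Friction and masses are not known exactly. Their poses are not given: they have to be found in the camera images.
- drive_base: fixed round white drive base, 168 mm across, on the worktop; origin at the centre of its underside, on the spindle's axis, z up. Its round well has radius 68 mm; well floor 22 mm, rim 30 mm above the worktop. Its x axis points from the spindle to the drive pin and on to the low switch block outside the rim (reaches 137 mm from the axis, 74 mm wide, with its dial 36 mm high)
- pin (a point): centre of the top of the steel drive pin, 9 mm in diameter, standing in the well 58 mm from the spindle's axis, its top 29 mm above the worktop (7 mm above the well's floor). Half of it shows outside the edge of the disc, and a small steel rib on the rim points at it
- disc: loose metal disc, 116 mm wide, 8 mm thick, 0.12 kg, turns freely either way on the base's 14.4 mm spindle (blind bore under the hub, 0.8 mm play). Origin: centre of its underside, z up, x to the notch in its rim. At first its underside is 31 mm above the worktop, on the stiff collar, 2 mm clear of the pin; seated 22 mm, top flush with the rim. It goes down only with the notch over the pin
- notch (a point): middle of the notch at the disc's underside, 53.5 mm from the disc's axis along its x. The notch is open to the rim, 17 mm wide and 8.5 mm deep; 4 mm of play on either side of the pin
- hub_top (a point): centre of the flat top of the disc's black hub, 36 mm in diameter, closed on top, 27 mm above the disc's underside; the place to press, 58 mm above the worktop at the start and 49 mm when seated
- stud_left (a point): top centre of one of two equal black finger studs, 14 mm in diameter and 18 mm tall, standing on the disc's top face 40 mm from its axis, this one along the disc's +y (90 degrees counterclockwise from the notch, seen from above); its top is 26 mm above the disc's underside
- stud_right (a point): top centre of the other stud, along the disc's -y; otherwise the same
- collar (a joint): stiff black collar round the spindle under the disc, hidden by it: 0 when up, grows as it is pressed down, 0.009 m with the disc seated. It slides with about 5 N of friction and has no spring: it stays where it is pressed to, and carries the disc's weight without moving
- mug: bystander: white mug with a handle, 92x123x95 mm, origin at the centre of its underside
- lemon: bystander: lemon, 78x55x56 mm, origin at its underside
- spice_jar: bystander: spice jar with black cap, 41 mm in diameter, 105 mm tall, origin at the centre of its underside
- salt_shaker: bystander: salt shaker, 44 mm in diameter, 90 mm tall, origin at the centre of its underside
- low_tin: bystander: low food tin, 86 mm in diameter, 40 mm tall, origin at the centre of its underside
- garlic_bulb: bystander: bulb of garlic, 60x57x58 mm, origin at its underside
Mind the look-alikes: they are no part of the job. Of the things shaped like the drive_base, the white one is meant.

How it is judged:
By the outcome, as a careful person would: the job done as asked, in the order asked, and still so for the second after the job is handed in, with the robot touching nothing.
It also fails if it takes over 67 s, if anything falls off the work surface, if the arm or the gripper's body presses on something with over 40 N, if the wrist force passes 120 N, or if a joint passes its speed limit or range.

ROBOT

A 6-joint arm with a two-finger parallel gripper is mounted at the origin on a cart in front of the work surface, level with it; the furniture and walls round the work are solid. World frame = base frame: x ahead of the robot, y to its left, z up, the work surface at z = 0. Lengths are in mm, angles in rad, forces in N, time in s.
With the tool pointing down it reaches from about 275 to 750 mm from the base axis. Payload 10.2 kg.
Tool frame: the origin (TCP) lies between the finger pads; the fingertips stand 14 mm ahead of it and the grasp point (between the pads) lies 5 mm behind it (tip_reach is the distance from the TCP to the fingertips, in mm); z points along the fingers, y is the line along which they close (so a half turn about z gives the same grasp; the last joint's range is limited). The gripper opens to 85 mm and grips with 20 to 120 N. Pads are 22 mm wide; open, the fingers measure 114 mm over their backs; the gripper's body (76 mm by 85 mm) begins 54 mm behind the grasp point. The pads swing forward as they close: fully open they stand 13 mm farther back than shut.
Start: joints at [1.044, 0.313, 1.498, -0, 1.331, -0.223], TCP at [157.066, 500.961, 245.294] pointing down, gripper open.
Joint ranges: [-2.94, 2.94], [-0.97, 2.17], [0.19, 2.56], [-1.23, 4.37], [0.02, 3.11], [-2.88, 2.88]. Speed limits (rad/s): [2.39, 2.39, 3.01, 3.14, 3.14, 3.14].

INTERFACE

Orientations are given as a unit quaternion [w, x, y, z].
In Python, from rig import * gives the robot as it stands.
- The arm moves only by the tool arm_command, never from a script. Its argument "steps" is a list that holds one entry, the list of rows, each a list of 7 numbers: the opening, from 0 (shut) to 1 (fully open), then the shift along the tool's x, y, z each as a share of 0.05 m, from -1 to 1, then the turn, a rotation vector about the tool's x, y, z each as a share of 0.15 rad, from -1 to 1. A call has 1 to 8 rows; each row shifts and turns the commanded pose from where the row before left it, along the tool's axes as they then stand; what a row does not reach is not made up. A row lasts 1/8 s, in which the tool goes at most 62.5 mm and 10.7 degrees, less where a joint would pass 70% of its speed; a pose out of reach is approached as far as the arm can. A call with a number of a shift or a turn outside -1 to 1 is refused whole. A call with a gripper value outside its range is refused whole. The fingers move at their own pace and stop on an object; "squeeze" is the grip in N (left out, the last holds). Time passes only in rows, so rows that do not move let the fingers close. It gives the time, the measured TCP pose, the force, the opening and the grip force at its end, in the units of the state.
- sense(): the state, without advancing time (a new reading comes with each control period).
- capture(name): name is "scene" or "top"; returns the picture (400x640x3 uint8, red, green, blue); there is no depth.
- get_calibration(name): a dict with "intrinsics" (3x3 intrinsics, pixels), "D" ([k1, k2, p1, p2, k3] as OpenCV has them; the pictures are not rectified), "rvec" (rotation vector, rad) and "tvec" (3), from world to camera coordinates, as OpenCV has them. Camera axes: x right, y down, z forward; pixel columns grow to the right and rows downward; lengths in mm; the calibration is good to about 2 mm. A picture is of the moment at which its call begins. get_calibration takes no time and is no camera call.
- finish_job(): hands the job in; it is judged then, once.
The state is a dict: "time_s": time; "joints": joint angles; "dq": joint speeds; "tau": joint torques, N m; "eef_pos": TCP position; "ee_rot": TCP orientation; "force": force on the tool from outside, world axes, zero at the start; "wrist_torque": the same for the moment, N m; "grip_width": opening from 0.0 (shut) to 1.0 (fully open); "grip_force": force on a finger pad.
Only numpy, scipy, OpenCV 4.12 (cv2) and the standard library are available. Lean on these libraries where they do the work, as an engineer would, in place of code of your own. Each camera call takes 0.05 s, during which the arm holds its last target. There are 200 camera calls.

## Working session

There is one attempt and no reset: what is moved stays moved. The work goes in short steps, Python scripts to look and compute and a tool call to move; the robot and the scene stay as the last step left them, time stands still between calls to the robot, and variables do not carry over. Pictures are saved under pics/ and viewed, at most 10 in all, crops included, and the job is handed in when it is done.

Besides the shell and the picture viewer there is one more tool, called after "Request:" as a command line: name --argument value ..., lists and objects as JSON in quotes. arm_command: Moves the arm, as the interface text tells. Its arguments: {"type":"object","properties":{"steps":{"type":"array"},"squeeze":{"type":"number"}},"required":["steps"]}

```bash
mkdir -p pics
cat > h.py <<'E'
from rig import *
import numpy as np, cv2
def save(n,f):
    im=capture(n); cv2.imwrite('pics/'+f,cv2.cvtColor(im,cv2.COLOR_RGB2BGR)); return im
def ray(cam,px):
    c=get_calibration(cam); K=np.array(c['intrinsics'],float);D=np.array(c['D'],float)
    R=cv2.Rodrigues(np.array(c['rvec'],float))[0]; t=np.array(c['tvec'],float).ravel()
    u=cv2.undistortPoints(np.array(px,float).reshape(-1,1,2),K,D).reshape(-1,2)
    d=np.c_[u,np.ones(len(u))]@R; return -R.T@t,d
def onz(cam,px,z):
    o,d=ray(cam,px); return o+d*((z-o[2])/d[:,2])[:,None]
def proj(cam,P):
    c=get_calibration(cam)
    return cv2.projectPoints(np.array(P,float).reshape(-1,1,3),np.array(c['rvec'],float),np.array(c['tvec'],float),np.array(c['intrinsics'],float),np.array(c['D'],float))[0].reshape(-1,2)
def tri(p1,p2):
    o1,d1=ray('scene',[p1]);o2,d2=ray('top',[p2]);d1=d1[0];d2=d2[0]
    s=np.linalg.lstsq(np.c_[d1,-d2],o2-o1,rcond=None)[0]
    a=o1+s[0]*d1;b=o2+s[1]*d2; return (a+b)/2,np.linalg.norm(a-b)
E
python3 - <<'E'
from h import *
save('scene','s0.png');save('top','t0.png')
print(sense()); print(ray('scene',[[320,200]]),ray('top',[[320,200]]))
E
```

```text
{'time_s': 0.1, 'joints': array([ 1.04359986e+00,  3.13406067e-01,  1.49834500e+00, -2.33352574e-05,
        1.33096719e+00, -2.23396056e-01]), 'dq': array([ 0.00030056, -0.00307628, -0.00061906,  0.0008102 ,  0.00127664,
       -0.0001696 ]), 'tau': array([ 4.53590488e-03, -4.12895644e+01, -2.60140979e+01, -7.68686891e-05,
        3.04368885e-03, -3.90042089e-05]), 'eef_pos': array([156.96433259, 500.77551737, 244.79219919]), 'ee_rot': array([-1.95749821e-04,  1.51313959e-01,  9.88485594e-01, -5.27782109e-04]), 'force': array([ 0.31901387, -0.32721863, -0.50502971]), 'wrist_torque': array([-0.03344215, -0.02438176, -0.05314355]), 'grip_force': 0.0, 'grip_width': 0.9999081858055405}
(array([-324.35824488, -955.83685779, 1118.3071929 ]), array([[ 0.53224262,  0.53547016, -0.65583258]])) (array([-171.54169317,   21.73599464, 1535.22035284]), array([[ 0.42384743, -0.09998798, -0.90033459]]))
```

View pics/s0.png

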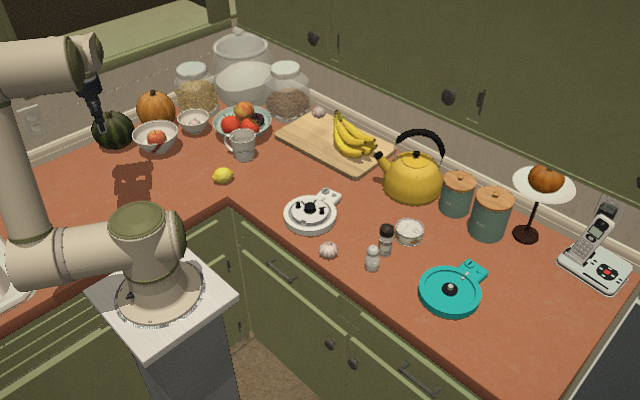

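View pics/t0.png

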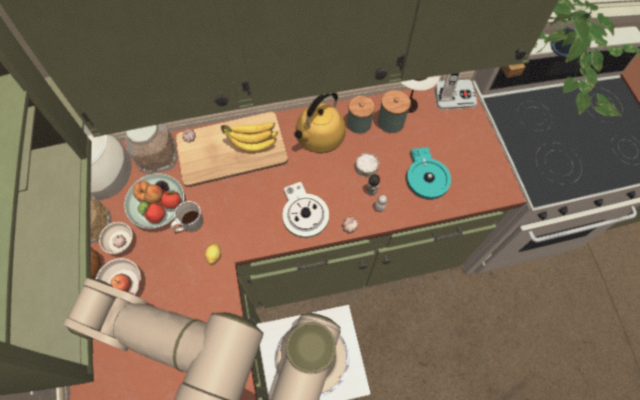

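The white base is at about (310,213) in the scene view and (305,213) in the top view. The teal one is a look-alike. I'll zoom in on the base.

Run:
```python
import cv2,numpy as np
a=cv2.imread('pics/s0.png')[180:245,275:350];b=cv2.imread('pics/t0.png')[175:245,270:340]
f=lambda x:cv2.resize(x,(400,400),interpolation=cv2.INTER_CUBIC)
cv2.imwrite('pics/z0.png',np.hstack([f(a),f(b)]))
from h import *
for p in [((310,207),(305.5,212.5))]: print(tri(*p))
```

```text
(array([494.65274713, -83.18072631,  47.75151153]), np.float64(6.894645879554711))
```

View pics/z0.png

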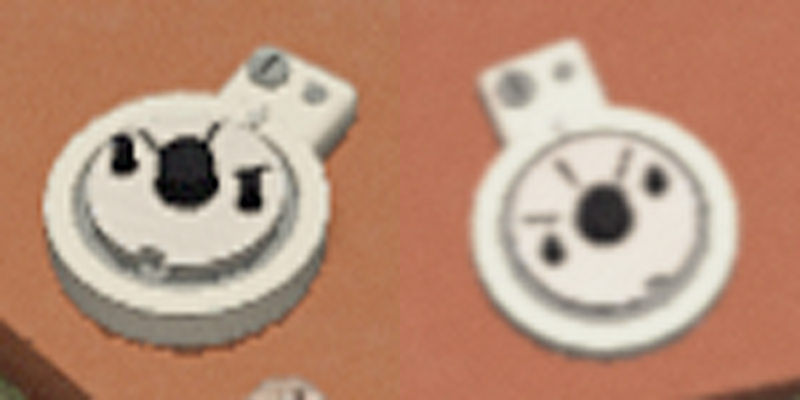

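The zoom shows the pin and rib up-left in the top view, near crop (558,125). The notch is at the lower right, near (655,282), and again at lower left (150,258) in the scene view. The studs are at (655,180) and (553,250).

```bash
cat > m.py <<'E'
from h import *
def blobs(im,box,thr=70):
    x0,y0,x1,y1=box
    g=im[y0:y1,x0:x1].max(2); g=cv2.resize(g,None,fx=8,fy=8,interpolation=cv2.INTER_CUBIC)
    n,l,s,c=cv2.connectedComponentsWithStats((g<thr).astype(np.uint8))
    return [(s[i,4]/64,(c[i]+.5)/8-.5+[x0,y0],(s[i,:4]/8+[x0,y0,0,0]).round(1)) for i in range(1,n) if s[i,4]>64*4]
def centre(im,box=(270,175,340,245)):
    x0,y0,x1,y1=box; r=im[y0:y1,x0:x1].astype(int)
    m=((r.max(2)-r.min(2)<45)&(r.min(2)>120)).astype(np.uint8)
    m=cv2.resize(m*255,None,fx=8,fy=8,interpolation=cv2.INTER_CUBIC)>127
    cs,_=cv2.findContours(m.astype(np.uint8),cv2.RETR_EXTERNAL,cv2.CHAIN_APPROX_NONE)
    c=max(cs,key=cv2.contourArea)[:,0]; return (c+.5)/8-.5+[x0,y0]
E
python3 - <<'E'
from m import *
s=cv2.imread('pics/s0.png');t=cv2.imread('pics/t0.png')
for b in blobs(s,(275,180,350,245)):print('s',*b)
for b in blobs(t,(270,175,340,245)):print('t',*b)
c=centre(t); P=onz('top',c,30)
from scipy.optimize import least_squares
cen=np.array([495,-83.])
for _ in range(8):
    r=np.hypot(*(P[:,:2]-cen).T); q=P[abs(r-84)<8 if _>2 else abs(r-84)<20][:,:2]
    f=least_squares(lambda v:np.hypot(*(q-v[:2]).T)-v[2],[*cen,84]); cen=f.x[:2]
print('base',f.x,len(q),np.std(f.fun))
far=P[np.hypot(*(P[:,:2]-cen).T)>95][:,:2]-cen
print('switch dir',np.degrees(np.arctan2(*far.mean(0)[::-1])),np.hypot(*far.T).max())
# pin/rib, notch
for n,p,z in [('pin',(270+(558-400)/400*70-.5,175+125/400*70-.5),29),('notch',(270+(655-400)*.175-.5,175+282*.175-.5),35)]:
    v=onz('top',[p],z)[0];print(n,v,np.hypot(*(v[:2]-cen)),np.degrees(np.arctan2(*(v[:2]-cen)[::-1])))
E
```

```text
s 19.953125 [297.73037392 204.80652897] [296.1 202.    4.5   6.1]
s 100.140625 [309.48452372 207.66489507] [304.2 202.5  11.6  11. ]
s 22.5 [321.43706597 210.40972222] [319.8 207.2   4.2   6.9]
t 4.46875 [314.22508741 206.43138112] [313.8 205.5   2.    2.9]
t 56.984375 [305.24957157 212.32603852] [301.8 208.2   8.1   8.9]
t 4.3125 [296.22644928 218.63768116] [295.8 217.6   2.    2.9]
base [491.68811278 -81.18312254  84.60433173] 951 1.2043752946116537
switch dir 11.063098923952314 137.34981261298475
pin [569.84740383 -66.27830523  29.        ] 79.56775953561694 10.79655892520269
notch [ 446.71372948 -104.07344577   35.        ] 50.46446324312818 -153.0255632943315
```

```bash
cat >> m.py <<'E'
def studs(s,t,sb=(275,180,350,245),tb=(270,175,340,245),q=True):
    S=blobs(s,sb);T=blobs(t,tb)
    return S,T
E
python3 - <<'E'
from m import *
A=[((297.73,204.8),(296.23,218.64)),((321.44,210.41),(314.23,206.43)),((309.48,207.66),(305.25,212.33))]
out=[]
for a,b in A:
    p,e=tri(a,b);out.append(p);print(p.round(1),round(e,1),'top@z48',onz('top',[b],50)[0].round(1),'scene',onz('scene',[a],49)[0].round(1))
d=out[1]-out[0];print('stud_left-right',d,np.hypot(*d[:2]),np.degrees(np.arctan2(d[1],d[0])),(out[0]+out[1])/2)
s=cv2.imread('pics/s0.png');t=cv2.imread('pics/t0.png')
c=centre(s,(275,180,350,245))
# hub top: topmost ellipse centre estimate in both; project predicted axis points
for cen in [(491.7,-81.2),(494,-82)]:
  print(cen,proj('scene',[[*cen,58],[*cen,39]]),proj('top',[[*cen,58],[*cen,39]]))
# base far switch corner direction in scene
P=onz('scene',c,30);cen=np.array([492.5,-82.]);
for _ in range(6):
    d=P[:,:2]-cen; r=np.hypot(*d.T); far=(d@[ .6,.8]>-20)|(d@[.8,-.6]>20)  # upper (far) arc shows true rim
    k=(abs(r-84)<6)&far; q=P[k,:2]
    from scipy.optimize import least_squares
    f=least_squares(lambda v:np.hypot(*(q-v).T)-84,cen);cen=f.x
print('scene base',cen,k.sum(),np.std(f.fun))
E
```

```text
[478.2 -45.8  44.9] 4.7 top@z48 [473.6 -44.8  50. ] scene [477.8 -49.2  49. ]
[ 511.2 -118.6   46.1] 4.7 top@z48 [ 506.9 -117.4   50. ] scene [ 511.7 -120.9   49. ]
[495.1 -82.1  45.1] 3.9 top@z48 [490.9 -81.1  50. ] scene [494.4 -85.2  49. ]
stud_left-right [ 32.97531936 -72.81545682   1.19695735] 79.93411310759832 -65.63605672691219 [494.68243736 -82.18678796  45.47059725]
(491.7, -81.2) [[307.90740413 205.3202144 ]
 [308.02647935 209.84138226]] [[305.18319871 211.20482795]
 [305.2984201  213.38462698]]
(494, -82) [[308.61575047 205.09228395]
 [308.72923698 209.61296421]] [[305.2735329  210.58743602]
 [305.38772399 212.77233061]]
scene base [494.87002757 -85.16587454] 655 1.2556775438005199
```

Request:
arm_command --steps '[[[0,-0.7,-0.7,0,0,0,0],[0,-0.7,-0.7,0,0,0,0],[0,-0.7,-0.7,0,0,0,0],[0,-0.7,-0.7,0,0,0,0],[0,-0.7,-0.7,0,0,0,0],[0,-0.7,-0.7,0,0,0,0],[0,-0.7,-0.7,0,0,0,0],[0,-0.7,-0.7,0,0,0,0]]]'

```text
time_s: 1.1
eef_pos: [340.8, 148.5, 245.2]
ee_rot: [-0.0, 0.151, 0.988, 0.0]
force: [0.6, 1.1, 0.7]
grip_width: -0.003
grip_force: 0.0
```

Request:
arm_command --steps '[[[0,-0.7,-0.7,0,0,0,0],[0,-0.7,-0.7,0,0,0,0],[0,-0.7,-0.7,0,0,0,0],[0,-0.7,-0.7,0,0,0,0],[0,-0.7,-0.7,0,0,0,0],[0,-0.7,-0.7,0,0,0,0],[0,0,0,0,0,0,1],[0,0,0,0,0,0,1]]]'

```text
time_s: 2.1
eef_pos: [478.0, -113.6, 244.7]
ee_rot: [-0.001, 0.3, 0.954, 0.0]
force: [-0.1, -0.2, -0.2]
grip_width: 0.001
grip_force: 0.0
```

Request:
arm_command --steps '[[[0,0,0,0,0,0,1],[0,0,0,0,0,0,1],[0,0,0,0,0,0,1],[0,0,0,0,0,0,1],[0,0,0,0,0,0,1],[0,0,0,0,0,0,1],[0,0,0,0,0,0,1],[0,0,0,0,0,0,1]]]'

```text
time_s: 3.1
eef_pos: [477.9, -113.1, 245.0]
ee_rot: [-0.0, 0.786, 0.618, -0.0]
force: [-0.4, 0.6, 0.0]
grip_width: -0.002
grip_force: 0.0
```

Request:
arm_command --steps '[[[0,0,0,0.7,0,0,1],[0,0,0,0.7,0,0,0.4],[0,0,0,0.7,0,0,0],[0,0,0,0.5,0,0,0],[0,0,0,0.4,0,0,0],[0,0,0,0,0,0,0]]]'

```text
time_s: 3.85
eef_pos: [477.3, -112.8, 94.2]
ee_rot: [-0.001, 0.845, 0.534, -0.001]
force: [-0.1, 0.2, 0.1]
grip_width: 0.001
grip_force: 0.0
```

Run:
```python
from m import *
s=save('scene','s1.png');t=save('top','t1.png')
a=s[150:245,255:350];b=t[150:245,255:350]
f=lambda x:cv2.resize(x,(400,400),interpolation=cv2.INTER_CUBIC)
cv2.imwrite('pics/z1.png',cv2.cvtColor(np.hstack([f(a),f(b)]),cv2.COLOR_RGB2BGR))
p=sense()['eef_pos'];print(p)
T=p-[0,0,14];print('tip pred s',proj('scene',[T]),'t',proj('top',[T]))
```

```text
[ 478.28565683 -113.29189764   95.85249288]
tip pred s [[311.91417266 206.45934468]] t [[314.75889359 210.04531737]]
```

View pics/z1.png

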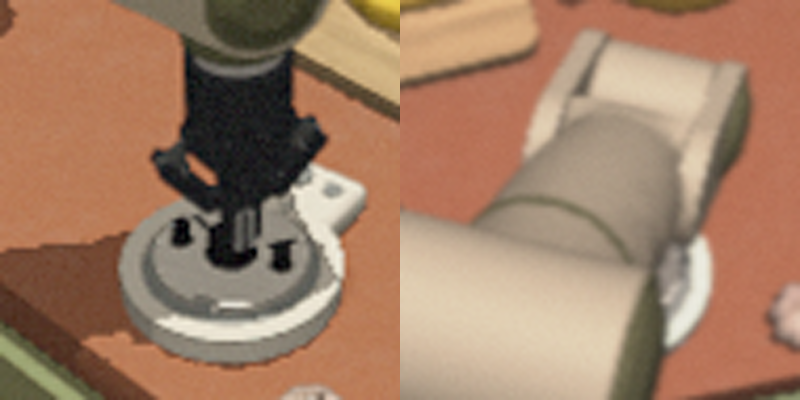

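The closed fingers are right over the near side of the disc, beside the stud, with the tip at about (312.5,208) in the scene view. That agrees with the prediction. The arm hides the disc in the top view. Next I'll lower the tip beside the stud.

Request:
arm_command --steps '[[[0,0,0,0.2,0,0,0],[0,0,0,0.2,0,0,0],[0,0,0,0.2,0,0,0],[0,0,0,0.12,0,0,0],[0,-0.015,0.04,0,0,0,0],[0,0,0.04,0,0,0,0],[0,0,0,0,0,0,0]]]'

```text
time_s: 4.82
eef_pos: [481.6, -115.7, 59.6]
ee_rot: [0.0, 0.845, 0.534, 0.0]
force: [0.8, -0.7, -0.2]
grip_width: -0.004
grip_force: 0.0
```

Run:
```python
from m import *
s=save('scene','s2.png')
print(sense()['force'],sense()['eef_pos'])
cv2.imwrite('pics/z2.png',cv2.cvtColor(cv2.resize(s[180:245,270:350],(600,488),interpolation=cv2.INTER_CUBIC),cv2.COLOR_RGB2BGR))
```

```text
[-0.51010419  0.76308056 -0.49666099] [ 481.49979546 -115.6707123    59.52133178]
```

View pics/z2.png

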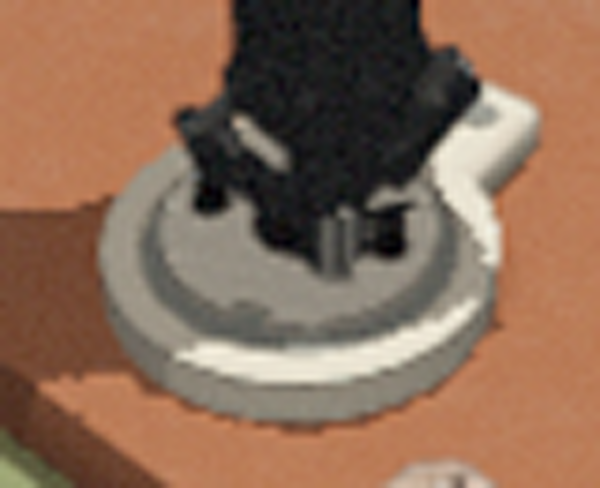

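The fingertips stand at about (332,245) in the crop, clear of the hub and on the clockwise side of the right-hand stud at (390,235). Now I'll push it round in an arc.

Request:
arm_command --steps '[[[0,0.01,0.07,0,0,0,-0.667],[0,0.01,0.07,0,0,0,-0.667],[0,0.01,0.07,0,0,0,-0.667],[0,0.01,0.07,0,0,0,-0.667],[0,0.01,0.07,0,0,0,-0.667],[0,0.01,0.07,0,0,0,-0.667],[0,0,0,0,0,0,0]]]'

```text
time_s: 5.75
eef_pos: [502.3, -116.6, 59.4]
ee_rot: [0.0, 0.65, 0.76, 0.0]
force: [-1.1, 0.9, -0.5]
grip_width: -0.0
grip_force: 0.0
```

Run:
```python
from m import *
s=save('scene','s3.png')
st=sense();p=st['eef_pos'];print(st['force'],p,np.hypot(p[0]-494,p[1]+83),np.degrees(np.arctan2(p[1]+83,p[0]-494)))
cv2.imwrite('pics/z3.png',cv2.cvtColor(cv2.resize(s[180:245,270:350],(600,488),interpolation=cv2.INTER_CUBIC),cv2.COLOR_RGB2BGR))
```

```text
[0.08989384 0.7181012  0.34742505] [ 502.19395256 -116.60824741   59.35560995] 34.592703747638126 -76.29815755382458
```

View pics/z3.png

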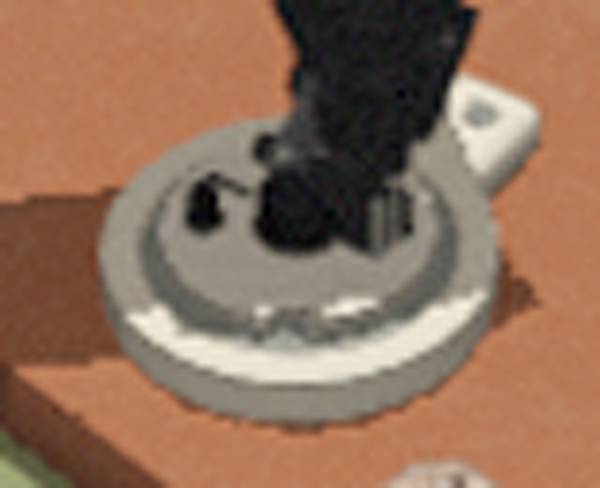

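The notch has moved from (245,315) to (290,325) in the crop and the left stud has come forward, so the disc is turning. I'll continue the arc.

Request:
arm_command --steps '[[[0,0.01,0.07,0,0,0,-0.667],[0,0.01,0.07,0,0,0,-0.667],[0,0.01,0.07,0,0,0,-0.667],[0,0.01,0.07,0,0,0,-0.667],[0,0.01,0.07,0,0,0,-0.667],[0,0.01,0.07,0,0,0,-0.667],[0,0.01,0.07,0,0,0,-0.667],[0,0.01,0.07,0,0,0,-0.667]]]'

```text
time_s: 6.8
eef_pos: [524.1, -100.0, 59.3]
ee_rot: [0.0, 0.301, 0.954, -0.0]
force: [-0.2, -1.2, -0.3]
grip_width: -0.001
grip_force: 0.1
```

Request:
arm_command --steps '[[[0,0.01,0.07,0,0,0,-0.667],[0,0.01,0.07,0,0,0,-0.667],[0,0.01,0.07,0,0,0,-0.667],[0,0.01,0.07,0,0,0,-0.667],[0,0.01,0.07,0,0,0,-0.667],[0,0.01,0.07,0,0,0,-0.667],[0,0.01,0.07,0,0,0,-0.667],[0,0,0,0,0,0,0]]]'

```text
time_s: 7.8
eef_pos: [528.2, -76.0, 59.3]
ee_rot: [-0.0, -0.042, 0.999, 0.0]
force: [1.0, -0.3, -0.2]
grip_width: -0.005
grip_force: 0.0
```

Run:
```python
from m import *
s=save('scene','s4.png')
st=sense();p=st['eef_pos'];print(st['force'],p,np.hypot(p[0]-494,p[1]+83),np.degrees(np.arctan2(p[1]+83,p[0]-494)),st['joints'])
cv2.imwrite('pics/z4.png',cv2.cvtColor(cv2.resize(s[180:245,270:350],(600,488),interpolation=cv2.INTER_CUBIC),cv2.COLOR_RGB2BGR))
for b in blobs(s,(275,180,350,245)):print('s',*b)
```

```text
[ 0.65542918 -0.6531729  -0.85069312] [528.21156732 -76.08505154  59.35392217] 34.90340743752737 11.426851279889592 [-3.62751898e-01  5.52700568e-01  1.67697454e+00  6.77967216e-06
  9.11912508e-01 -2.01763923e+00]
s 334.125 [316.19827909 187.80071549] [301.8 180.   28.6  23.4]
s 152.9375 [309.16057928 207.59127248] [303.8 196.5  11.9  23.5]
```

View pics/z4.png

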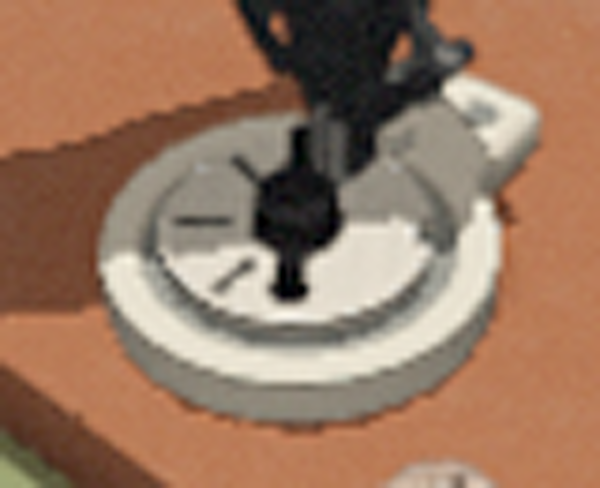

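Run:
```python
from m import *
c=np.array([494,-83.])
off=np.array([309.0,207.2])-proj('scene',[[*c,49]])[0]  # local image bias from initial hub blob handled below
print(proj('scene',[[*c,58],[*c,39]]))
for nm,p,z in [('stud_right',(307.9,216.2),57),('notch',(327.5,210.8),37)]:
    v=onz('scene',[p],z)[0][:2]-[495,-85.2]; print(nm,np.hypot(*v),np.degrees(np.arctan2(v[1],v[0])))
# cross section of tool->stud angle if stud at A
```

```text
[[308.83878037 205.24184417]
 [308.9505614  209.76283262]]
stud_right 48.567041736889735 -140.15611422530202
notch 56.08290297733552 -47.147360661089834
```

Stud_right now bears about -139° and the notch about -47° (crop (435,235)), so roughly 59° remains. The wrist would run out of range on this stud, so I'll re-engage on the other one.

Request:
arm_command --steps '[[[0,0,-0.12,0,0,0,0],[0,0,0,-0.4,0,0,0],[0,0,0,-0.6,0,0,0],[0,0.46,0,0,0,0,1],[0,0,0,0,0,0,1],[0,0,0,0,0,0,1],[0,0,0,0,0,0,1],[0,0,0,0,0,0,1]]]'

```text
time_s: 8.85
eef_pos: [505.9, -84.6, 109.3]
ee_rot: [0.0, 0.329, 0.944, -0.0]
force: [-0.1, -0.1, 0.1]
grip_width: 0.001
grip_force: 0.0
```

Request:
arm_command --steps '[[[0,0,0,0,0,0,1],[0,0,0,0,0,0,1],[0,0,0,0,0,0,1],[0,0,0,0,0,0,1],[0,0,0,0,0,0,1],[0,0,0,0,0,0,1],[0,0,0,0,0,0,1],[0,0,0,0,0,0,1]]]'

```text
time_s: 9.85
eef_pos: [505.9, -84.5, 109.3]
ee_rot: [0.0, 0.805, 0.594, 0.0]
force: [-1.0, 0.0, -0.2]
grip_width: 0.002
grip_force: 0.0
```

Request:
arm_command --steps '[[[0,0,0,0,0,0,1],[0,0,0,0,0,0,1],[0,0,0,0,0,0,1],[0,0,0,0,0,0,1],[0,0,0,0,0,0,1],[0,0,0,0,0,0,1],[0,0,0,0,0,0,1],[0,0,0,0,0,0,1]]]'

```text
time_s: 10.85
eef_pos: [505.9, -84.6, 109.3]
ee_rot: [0.0, 0.999, 0.036, 0.0]
force: [0.1, -0.3, 1.2]
grip_width: 0.006
grip_force: 0.0
```

Request:
arm_command --steps '[[[0,0,0,0,0,0,1],[0,0,0,0,0,0,0],[0,0,0,0,0,0,0]]]'

```text
time_s: 11.22
eef_pos: [505.9, -84.3, 109.3]
ee_rot: [0.0, 0.999, -0.035, 0.0]
force: [0.1, 0.4, 0.6]
grip_width: 0.006
grip_force: 0.0
```

Request:
arm_command --steps '[[[0,-0.47,0.04,0,0,0,0],[0,-0.47,0,0,0,0,0],[0,0,0,0.3,0,0,0],[0,0,0,0.25,0,0,0],[0,0,0,0,0,0,0]]]'

```text
time_s: 11.85
eef_pos: [458.6, -82.6, 81.0]
ee_rot: [-0.0, 0.999, -0.035, -0.001]
force: [0.8, 0.1, 0.4]
grip_width: -0.004
grip_force: 0.0
```

Run:
```python
from m import *
s=save('scene','s5.png');t=save('top','t5.png')
st=sense();print(st['eef_pos'],st['joints'])
f=lambda x:cv2.resize(x,(400,400),interpolation=cv2.INTER_CUBIC)
cv2.imwrite('pics/z5.png',cv2.cvtColor(np.hstack([f(s[175:245,275:345]),f(t[175:245,270:340])]),cv2.COLOR_RGB2BGR))
for b in blobs(s,(275,180,350,245)):print('s',*b)
```

```text
[459.12302746 -82.795005    81.90391929] [-4.30354543e-01  3.97169482e-01  1.86266824e+00 -1.42221454e-05
  8.81699617e-01  1.21110777e+00]
s 608.34375 [302.27732188 195.14820915] [285.8 180.   30.   40. ]
```

View pics/z5.png

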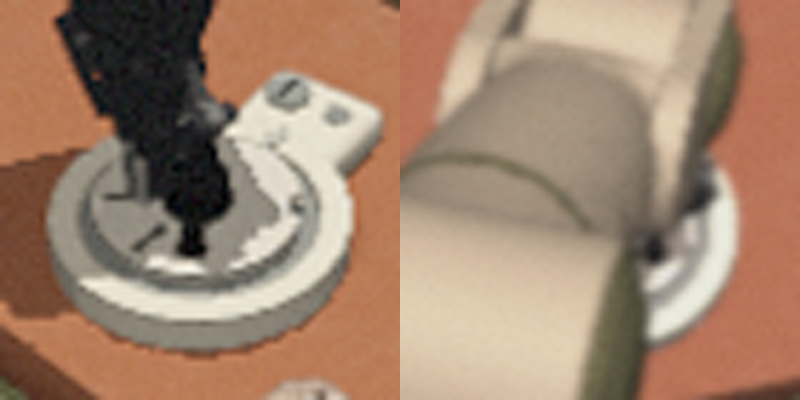

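The notch is at left-crop (298,203) and the front stud at (190,250). The fingers hang just clockwise of that stud, to its left. I'll lower and push.

Request:
arm_command --steps '[[[0,0,0,0.25,0,0,0],[0,0,0,0.2,0,0,0],[0,0,0,0,0,0,0],[0,0.01,0.07,0,0,0,-0.667],[0,0.01,0.07,0,0,0,-0.667],[0,0.01,0.07,0,0,0,-0.667],[0,0,0,0,0,0,0]]]'

```text
time_s: 12.82
eef_pos: [460.8, -93.3, 59.4]
ee_rot: [0.0, 0.994, 0.114, 0.0]
force: [-0.1, 0.3, 0.6]
grip_width: 0.003
grip_force: 0.0
```

Request:
arm_command --steps '[[[0,0.01,0.07,0,0,0,-0.667],[0,0.01,0.07,0,0,0,-0.667],[0,0.01,0.07,0,0,0,-0.667],[0,0.01,0.07,0,0,0,-0.667],[0,0.01,0.07,0,0,0,-0.667],[0,0.005,0.035,0,0,0,-0.333],[0,0.005,0.035,0,0,0,-0.333],[0,0,0,0,0,0,0]]]'

```text
time_s: 13.82
eef_pos: [472.9, -110.0, 59.3]
ee_rot: [0.0, 0.916, 0.402, 0.0]
force: [-0.2, -0.3, 0.3]
grip_width: 0.001
grip_force: 0.0
```

Run:
```python
from m import *
s=save('scene','s6.png');t=save('top','t6.png')
st=sense();p=st['eef_pos'];print(p,st['force'],np.hypot(p[0]-494,p[1]+83),np.degrees(np.arctan2(p[1]+83,p[0]-494)))
f=lambda x:cv2.resize(x,(400,400),interpolation=cv2.INTER_CUBIC)
cv2.imwrite('pics/z6.png',cv2.cvtColor(np.hstack([f(s[175:245,275:345]),f(t[175:245,270:340])]),cv2.COLOR_RGB2BGR))
for b in blobs(s,(275,180,350,245)):print('s',*b)
```

```text
[ 472.87095266 -109.95780175   59.33776003] [-0.19773393  0.65618925 -0.13355138] 34.25141919154652 -128.08871954569707
s 880.15625 [309.84995562 195.10701225] [290.1 180.   40.5  38.4]
```

View pics/z6.png

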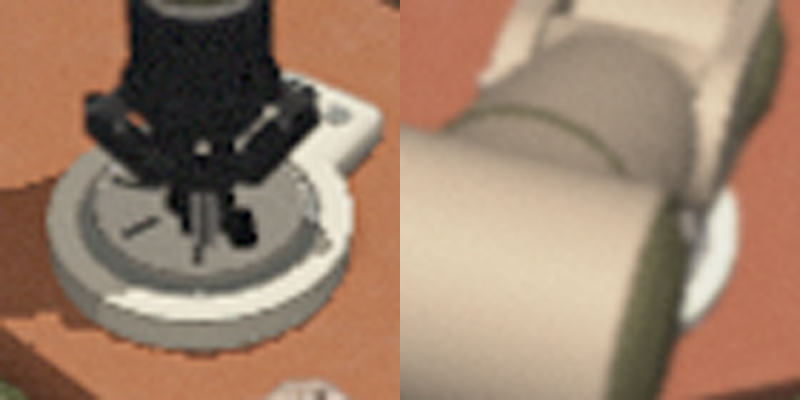

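The front stud is now at left-crop (240,228), bearing about -98°, against a target of -79°. I'll push most of the rest, then withdraw for a clear two-view measurement.

Request:
arm_command --steps '[[[0,0.005,0.035,0,0,0,-0.333],[0,0.005,0.035,0,0,0,-0.333],[0,0.005,0.035,0,0,0,-0.333],[0,0.005,0.035,0,0,0,-0.333],[0,0.005,0.035,0,0,0,-0.333],[0,0,0,0,0,0,0],[0,0,-0.08,0,0,0,0]]]'

```text
time_s: 14.8
eef_pos: [477.0, -112.3, 59.3]
ee_rot: [0.0, 0.858, 0.513, 0.0]
force: [-0.6, -0.8, 0.2]
grip_width: -0.003
grip_force: 0.0
```

Run:
```python
from m import *
st=sense();p=st['eef_pos'];q=st['ee_rot'];print(p,q,st['force'],st['time_s']);a,b=q[1:3];print('yhead',np.degrees(np.arctan2(2*b*b-1,2*a*b)))
from scipy.spatial.transform import Rotation as R
print(R.from_quat(q,scalar_first=True).inv().apply([[-100,300,0]])/50)
```

```text
[ 476.99168306 -112.34023756   59.27901196] [2.36844418e-05 8.58400276e-01 5.12980472e-01 6.76767656e-06] [-0.62566971 -0.84439785  0.21694094] 14.8
yhead -28.274875576579802
[[ 4.33670681e+00 -4.60358273e+00 -2.74144672e-04]]
```

Request:
arm_command --steps '[[[0,0,0,-0.5,0,0,0],[0,0,0,-1,0,0,0],[0,0,0,-1,0,0,0],[0,0.6,-0.6,0,0,0,0],[0,0.6,-0.6,0,0,0,0],[0,0.6,-0.6,0,0,0,0],[0,0.6,-0.6,0,0,0,0]]]'

```text
time_s: 15.68
eef_pos: [427.1, 51.3, 184.3]
ee_rot: [0.0, 0.858, 0.513, 0.0]
force: [0.9, -0.5, -0.3]
grip_width: -0.002
grip_force: 0.0
```

Request:
arm_command --steps '[[[0,0.6,-0.6,0,0,0,0],[0,0.6,-0.6,0,0,0,0],[0,0.6,-0.6,0,0,0,0],[0,0,0,0,0,0,0]]]'

```text
time_s: 16.18
eef_pos: [390.0, 173.6, 184.3]
ee_rot: [-0.0, 0.857, 0.515, -0.0]
force: [-0.1, -0.8, 0.1]
grip_width: -0.002
grip_force: 0.0
```

Run:
```python
from m import *
s=save('scene','s7.png');t=save('top','t7.png')
for thr in (60,70,80):
  for b in blobs(s,(275,180,350,245),thr):print('s',*b)
  for b in blobs(t,(270,175,340,245),thr):print('t',*b)
print(sense()['eef_pos'])
```

```text
s 17.0625 [300.03811813 202.35622711] [298.6 199.6   4.1   6. ]
s 94.203125 [309.52642437 207.53426149] [304.4 202.2  11.4  11. ]
s 17.46875 [319.29315742 213.15977191] [317.6 210.2   4.2   6.1]
t 51.8125 [305.04632841 212.22847557] [301.8 208.4   7.6   8.6]
s 18.421875 [300.02358991 202.36879771] [298.5 199.5   4.2   6.2]
s 97.03125 [309.5180153  207.53812399] [304.2 202.1  11.6  11.2]
s 18.71875 [319.29945743 213.17059683] [317.5 210.2   4.5   6.2]
t 57.125 [305.0486529  212.18131154] [301.5 208.1   8.1   9. ]
t 4.03125 [315.67151163 209.33866279] [315.1 208.4   2.1   2.8]
t 4.765625 [294.43381148 215.2682377 ] [293.9 214.2   2.2   2.9]
s 19.6875 [300.0110119  202.37470238] [298.4 199.5   4.4   6.4]
s 99.75 [309.51525298 207.55045818] [304.1 202.1  11.8  11.2]
s 19.953125 [319.28558144 213.16821652] [317.5 210.1   4.5   6.4]
t 61.734375 [305.04744052 212.13523475] [301.4 207.9   8.4   9.4]
t 5.3125 [315.67242647 209.29558824] [315.  208.1   2.4   3.1]
t 6.234375 [294.4299812  215.23323935] [293.8 213.9   2.5   3.5]
[391.01907756 171.73810882 184.25854187]
```

Run:
```python
from m import *
ang=lambda v:np.degrees(np.arctan2(v[1],v[0]))
for n,a,b in [('scene',(300.02,202.37),(319.29,213.17)),('top',(294.43,215.25),(315.67,209.31))]:
    P=onz(n,[a,b],48); d=P[0]-P[1]; print(n,'stud dir L-R',ang(d),np.hypot(*d[:2]),'notch->',ang(d)-90,P.mean(0))
for n,f,box in [('top','t0.png',(270,175,340,245)),('top','t7.png',(270,175,340,245)),('scene','s7.png',(275,175,355,245))]:
    im=cv2.imread('pics/'+f); c=centre(im,box)
    for z in (28,):
        P=onz(n,c,z)[:,:2]; cen=np.array([491.7,-81.2] if n=='top' else [495,-85.2])
        d=P-cen; r=np.hypot(*d.T); 
        # block: points beyond 95mm ; line of symmetry through spindle: side edges
        u=np.array([np.cos(.19),np.sin(.19)]);v=np.array([-u[1],u[0]])
        for _ in range(5):
            a=d@u;b=d@v; k=(a>95)&(a<125)
            L=k&(b>20);R=k&(b<-20)
            l=np.polyfit(a[L],b[L],1);rr=np.polyfit(a[R],b[R],1)
            s=np.arctan((l[0]+rr[0])/2); m=(b[L].mean()+b[R].mean())/2
            th=np.arctan2(u[1],u[0])+np.arctan2(m,110); u=np.array([np.cos(th),np.sin(th)]);v=np.array([-u[1],u[0]])
        print(n,f,'block mid bearing',np.degrees(th),'side slopes deg',np.degrees(np.arctan([l[0],rr[0]])),'w',b[L].mean()-b[R].mean())
```

```text
scene stud dir L-R 95.13674681000232 79.59363708705109 notch-> 5.136746810002322 [495.16903138 -84.68903325  48.        ]
top stud dir L-R 94.94088711503497 79.40972941851724 notch-> 4.940887115034968 [492.15202952 -80.68938754  48.        ]
top t0.png block mid bearing 11.401070014923661 side slopes deg [-3.28676587  1.40547699] w 73.09486429213044
top t7.png block mid bearing 11.306266934253292 side slopes deg [-1.944395    3.20458141] w 72.4505972884266
scene s7.png block mid bearing 9.00948289057641 side slopes deg [ 3.30823    -0.50587166] w 74.56574094647229
```

The notch bears 5.0°, and both views agree on that. The pin bears about 10.8°, so about 5.8° remains. I'll go back to the last contact pose and push 0.1 rad more.

Request:
arm_command --steps '[[[0,-0.6,0.6,0,0,0,0],[0,-0.6,0.6,0,0,0,0],[0,-0.6,0.6,0,0,0,0],[0,-0.6,0.6,0,0,0,0],[0,-0.6,0.6,0,0,0,0],[0,-0.6,0.6,0,0,0,0],[0,-0.6,0.6,0,0,0,0],[0,0,0,0,0,0,0]]]'

```text
time_s: 17.27
eef_pos: [477.1, -115.8, 184.0]
ee_rot: [0.0, 0.859, 0.511, -0.0]
force: [0.0, 1.0, -1.1]
grip_width: 0.001
grip_force: 0.0
```

Request:
arm_command --steps '[[[0,0,0,1,0,0,0],[0,0,0,0.8,0,0,0],[0,0,0,0.4,0,0,0],[0,0,0,0.3,0,0,0],[0,0,0,0,0,0,0],[0,0,0.04,0,0,0,0],[0,0,0.04,0,0,0,0],[0,0,0,0,0,0,0]]]'

```text
time_s: 18.27
eef_pos: [480.9, -114.5, 59.7]
ee_rot: [0.0, 0.858, 0.514, 0.0]
force: [-0.2, 0.7, -0.1]
grip_width: -0.001
grip_force: 0.0
```

Request:
arm_command --steps '[[[0,0.003,0.023,0,0,0,-0.222],[0,0.003,0.023,0,0,0,-0.222],[0,0.003,0.023,0,0,0,-0.222],[0,0,0,0,0,0,0],[0,0,-0.08,0,0,0,0],[0,0,0,-0.6,0,0,0],[0,0,0,-0.6,0,0,0],[0,0,0,-0.6,0,0,0]]]'

```text
time_s: 19.27
eef_pos: [479.9, -113.7, 150.2]
ee_rot: [-0.0, 0.831, 0.556, -0.0]
force: [0.3, -0.0, 0.0]
grip_width: -0.002
grip_force: 0.0
```

Request:
arm_command --steps '[[[0,0.6,-0.6,0,0,0,0],[0,0.6,-0.6,0,0,0,0],[0,0.6,-0.6,0,0,0,0],[0,0.6,-0.6,0,0,0,0],[0,0.6,-0.6,0,0,0,0],[0,0.6,-0.6,0,0,0,0],[0,0.6,-0.6,0,0,0,0],[0,0,0,0,0,0,0]]]'

```text
time_s: 20.27
eef_pos: [365.1, 162.0, 149.3]
ee_rot: [-0.0, 0.83, 0.557, -0.0]
force: [0.3, 0.0, 0.7]
grip_width: -0.0
grip_force: 0.0
```

Run:
```python
from m import *
s=save('scene','s8.png');t=save('top','t8.png')
ang=lambda v:np.degrees(np.arctan2(v[1],v[0]))
for n,im,bx in [('scene',s,(275,180,350,245)),('top',t,(270,175,340,245))]:
    B=sorted(blobs(im,bx,80),key=lambda b:b[0]); 
    print(n,[(b[0],b[1].round(2)) for b in B])
    if len(B)==3:
        P=onz(n,[B[0][1],B[1][1]],48);d=P[0]-P[1]; print(ang(d)%180-90,np.hypot(*d[:2]))
st=sense();print(st['eef_pos'],st['ee_rot'],st['time_s'])
f=lambda x:cv2.resize(x,(400,400),interpolation=cv2.INTER_CUBIC)
cv2.imwrite('pics/z8.png',cv2.cvtColor(np.hstack([f(s[185:225,298:338]),f(t[180:220,285:325])]),cv2.COLOR_RGB2BGR))
```

```text
scene [(np.float64(19.859375), array([299.2 , 202.93])), (np.float64(21.015625), array([320.05, 212.56])), (np.float64(99.875), array([309.47, 207.55]))]
10.3794040521406 80.14134595398794
top [(np.float64(5.453125), array([294.73, 216.18])), (np.float64(5.796875), array([315.36, 208.29])), (np.float64(61.53125), array([305.06, 212.15]))]
10.658006019529765 79.90588575486036
[366.3708169  160.29435486 149.34279515] [1.76745408e-04 8.31056074e-01 5.56188603e-01 9.09211204e-05] 20.375
```

View pics/z8.png

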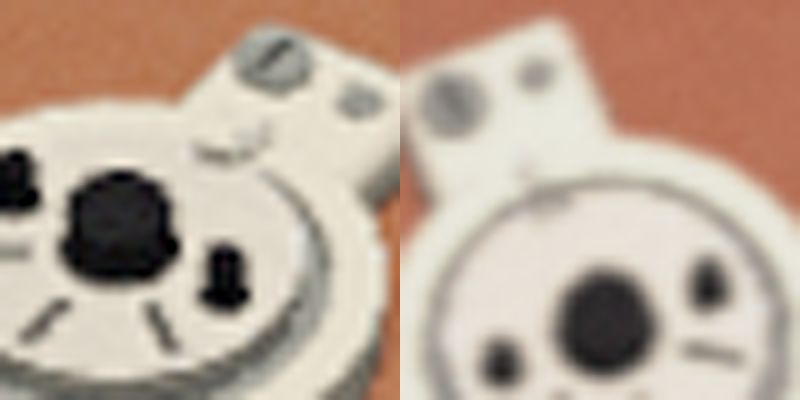

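The notch bears 10.5° against the pin's 10.8°. In the close-up the notch sits at the rib: left crop (225,155), right crop (548,200). Now I'll press the hub.

Request:
arm_command --steps '[[[0,-0.44,0.526,0,0,0,0],[0,-0.44,0.526,0,0,0,0],[0,-0.44,0.526,0,0,0,0],[0,-0.44,0.526,0,0,0,0],[0,-0.44,0.526,0,0,0,0],[0,-0.44,0.526,0,0,0,0],[0,-0.44,0.526,0,0,0,0],[0,-0.44,0.526,0,0,0,0]]]'

```text
time_s: 21.38
eef_pos: [493.8, -85.2, 149.2]
ee_rot: [0.0, 0.832, 0.555, -0.0]
force: [0.0, -0.4, 0.1]
grip_width: 0.004
grip_force: 0.0
```

Request:
arm_command --steps '[[[0,0,0,0.5,0,0,0],[0,0,0,0.5,0,0,0],[0,0,0,0.3,0,0,0],[0,0,0,0.12,0,0,0],[0,0,0,0,0,0,0]]]'

```text
time_s: 22.0
eef_pos: [493.7, -82.9, 78.5]
ee_rot: [0.0, 0.831, 0.556, 0.0]
force: [0.1, 0.4, 1.5]
grip_width: -0.001
grip_force: 0.0
```

Aligned and 6.5 mm above the hub. I'll press slowly.

Request:
arm_command --steps '[[[0,0,0,0.06,0,0,0],[0,0,0,0.04,0,0,0],[0,0,0,0.04,0,0,0],[0,0,0,0.04,0,0,0],[0,0,0,0,0,0,0]]]'

```text
time_s: 22.62
eef_pos: [493.7, -82.6, 69.3]
ee_rot: [0.0, 0.831, 0.556, 0.0]
force: [0.6, -0.1, 2.3]
grip_width: -0.001
grip_force: 0.7
```

Request:
arm_command --steps '[[[0,0,0,0.04,0,0,0],[0,0,0,0.04,0,0,0],[0,0,0,0,0,0,0]]]'

```text
time_s: 23.0
eef_pos: [493.6, -82.6, 65.1]
ee_rot: [-0.0, 0.831, 0.556, -0.0]
force: [0.8, 0.0, 1.4]
grip_width: -0.002
grip_force: 0.4
```

It's past the pin height with low force. I'll press the rest of the way.

Request:
arm_command --steps '[[[0,0,0,0.02,0,0,0],[0,0,0,0.02,0,0,0],[0,0,0,0,0,0,0]]]'

```text
time_s: 23.38
eef_pos: [493.6, -82.6, 63.2]
ee_rot: [0.0, 0.831, 0.556, 0.0]
force: [0.9, 0.2, 1.7]
grip_width: -0.001
grip_force: 1.0
```

Request:
arm_command --steps '[[[0,0,0,0.02,0,0,0],[0,0,0,0,0,0,0]]]'

```text
time_s: 23.62
eef_pos: [493.7, -82.6, 63.0]
ee_rot: [0.0, 0.831, 0.556, 0.0]
force: [-3.2, 0.6, 12.4]
grip_width: -0.001
grip_force: 6.1
```

The tool stopped firmly at TCP 63.0, which is the seated height, with the force rising to 12 N. I'll lift straight off, retreat and verify.

Request:
arm_command --steps '[[[0,0,0,-0.1,0,0,0],[0,0,0,-0.6,0,0,0],[0,0,0,-1,0,0,0],[0,0.6,-0.6,0,0,0,0],[0,0.6,-0.6,0,0,0,0],[0,0.6,-0.6,0,0,0,0],[0,0.6,-0.6,0,0,0,0],[0,0.6,-0.6,0,0,0,0]]]'

```text
time_s: 24.62
eef_pos: [411.4, 114.4, 147.2]
ee_rot: [-0.0, 0.831, 0.556, -0.0]
force: [0.9, -0.3, 1.8]
grip_width: 0.002
grip_force: 0.0
```

Request:
arm_command --steps '[[[0,0.6,-0.6,0,0,0,0],[0,0.6,-0.6,0,0,0,0],[0,0,0,0,0,0,0],[0,0,0,0,0,0,0]]]'

```text
time_s: 25.12
eef_pos: [379.9, 191.3, 147.2]
ee_rot: [0.0, 0.831, 0.556, -0.0]
force: [0.1, 0.2, -0.1]
grip_width: -0.0
grip_force: 0.0
```

Run:
```python
from m import *
s=save('scene','s9.png');t=save('top','t9.png')
ang=lambda v:np.degrees(np.arctan2(v[1],v[0]))
T=[]
for n,im,bx in [('scene',s,(275,180,350,245)),('top',t,(270,175,340,245))]:
    B=sorted(blobs(im,bx,80),key=lambda b:b[0])[-3:]; 
    old=sorted(blobs(cv2.imread('pics/%s8.png'%n[0]),bx,80),key=lambda b:b[0])[-3:]
    print(n,[(b[1]).round(2) for b in B],[(b[1]).round(2) for b in old])
    P=onz(n,[B[0][1],B[1][1]],39);d=P[0]-P[1]; print(ang(d)%180-90,np.hypot(*d[:2]))
print('expected row shift for 9mm',proj('scene',[[494,-83,49]])-proj('scene',[[494,-83,40]]),proj('top',[[494,-83,49]])-proj('top',[[494,-83,40]]))
print(sense()['force'])
```

```text
scene [array([299.22, 204.83]), array([320.08, 214.7 ]), array([309.56, 209.71])] [array([299.2 , 202.93]), array([320.05, 212.56]), array([309.47, 207.55])]
9.87124292988436 81.03973560314162
top [array([315.3 , 209.33]), array([294.91, 217.19]), array([305.1 , 213.13])] [array([294.73, 216.18]), array([315.36, 208.29]), array([305.06, 212.15])]
10.811560346172328 79.46123997177602
expected row shift for 9mm [[-0.05277171 -2.13444381]] [[-0.05249892 -1.03057323]]
[0.5477872  0.44105166 0.44506504]
```

Run:
```python
from m import *
for n,ps in [('s',[(299,203),(320,212.5),(309.5,207.5)]),('t',[(294.7,216),(315.4,208.3),(305,212)])]:
    A=[cv2.imread(f'pics/{n}{k}.png',0) for k in (8,9)]
    A=[cv2.resize(a,None,fx=10,fy=10,interpolation=cv2.INTER_CUBIC) for a in A]
    for x,y in ps:
        w=45 if x not in(309.5,305) else 80; X,Y=int(x*10+5),int(y*10+5)
        r=cv2.matchTemplate(A[1][Y-w-40:Y+w+50,X-w-20:X+w+20],A[0][Y-w:Y+w,X-w:X+w],cv2.TM_CCOEFF_NORMED)
        _,v,_,l=cv2.minMaxLoc(r); print(n,(l[0]-20)/10,(l[1]-40)/10,round(v,3))
```

```text
s 0.0 1.9 0.95
s 0.1 2.1 0.993
s 0.1 2.2 0.993
t 0.2 1.0 0.996
t 0.0 1.1 0.996
t 0.1 1.0 0.999
```

```bash
python3 -c "
from rig import *
print(finish_job())"
```

```text
the job is handed in; nothing more can be done
None
```

The disc's notch is over the drive pin and the disc is pressed down the full 9 mm, level and flush with the rim within what the cameras can resolve; the hand is clear and the job was handed in at about 25 s.

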